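Clamp the vacuum gauge onto its port

TASK

On the lab's vacuum line, shut the clamp on the port that carries the gauge head: swing its hinged half-ring fully home around the two flanges, then swing the latch bolt fully home into the half-ring's forked ear and let go. Do not touch the other port, the one with the bare open flange and no gauge.

Things in the scene. Friction and masses are not known exactly. Their poses are not given: they have to be found in the camera images.
- gauge_port: Upright fitting fixed to the bench, foot 120 mm wide. Origin: tube axis at bench level, z up. Two stacked 75 mm flanges (heights 80 to 96) and a grey gauge head on top, 40 mm wide, up to 145. Aluminium clamp 96 mm wide, heights 77 to 99: fixed half on the +x side, hinged half (clamp_jaw) closes over the -x side. Low side tube to x 85. Left or right of bare_port, 0.3 to 0.4 m away.
- clamp_jaw (a joint): Hinged half-ring, rad: 0 shut at its stop, grows opening clockwise seen from above, to 1.8; starts wide open. Vertical hinge at x 0, y 56 mm in gauge_port's frame. Round black grip post on it: 14 mm wide, upright, free from height 100 to 150, at x -62, y 0 when shut; turns with the joint. Forked ear at its end (shut: x -15, y -63). Stays where left; about 2 N at the post moves it.
- clamp_latch (a joint): Latch bolt, level 8 mm rod at height 88, rad: 0 latched at its stop, in the forked ear, pointing along gauge_port's -x; grows swinging out anticlockwise seen from above, to 2.0; starts out. Vertical pivot at x 16, y -72 mm in gauge_port's frame. Upright round black grip post 75 mm from the pivot: 14 mm wide, free from height 100 to 150. Stays where left; about 2 N at the post moves it.
- bare_port: Same fitting with the same kind of open clamp, half-ring and latch, but only one bare flange (top at 88 mm) with a dark open mouth and no gauge head. Origin: tube axis at bench level, z up. Its grip posts stand up to 150 mm from the axis and 150 mm high. Leave it untouched.
Mind the look-alikes: they are no part of the job. What is shaped like the gauge_port but blue or red is not meant.

How it is judged (in metres and radians):
On the way, in this order (a step that is already met when the one before it is completed fails the run):
1. the half-ring is shut around the two flanges, within 0.17 rad of its stop (value of joint clamp_jaw below 0.17 rad), for 0.2 s.
2. then the latch bolt is swung home, within 0.17 rad of its stop, with the half-ring still shut (value of joint each of clamp_latch, clamp_jaw below 0.17 rad), for 0.2 s.
At the end, for the whole second after the job is handed in: On the gauge port the half-ring is shut and the latch bolt is home in its ear, each within 0.17 rad (10 degrees) of its stop (all of step 2); the robot touches nothing.
It fails at once if the bare port or its clamp is touched (more than 2 N) (contact force between bare_port and anything else above 2 N).
It also fails if it takes over 48 s, if anything falls off the work surface, if the arm or the gripper's body presses on something with over 40 N, if the wrist force passes 120 N, or if a joint passes its speed limit or range.

ROBOT

A 6-joint arm with a two-finger parallel gripper is mounted at the origin on the work surface. World frame = base frame: x ahead of the robot, y to its left, z up, the work surface at z = 0. Lengths are in mm, angles in degrees, forces in N, time in s.
With the tool pointing down it reaches from about 350 to 850 mm from the base axis. Payload 8.1 kg.
Tool frame: the origin (TCP) lies midway between the tips of the shut fingers; the grasp point (between the pads) lies grip_depth behind it (grip_depth is the distance from the TCP to the grasp point, in mm); z points along the fingers, y is the line along which they close (so a half turn about z gives the same grasp; the last joint's range is limited). The gripper opens to 85 mm and grips with 20 to 120 N. Pads are 22 mm wide; open, the fingers measure 114 mm over their backs; the gripper's body (76 mm by 85 mm) begins 54 mm behind the grasp point. The pads swing forward as they close: fully open they stand 13 mm farther back than shut.
Start: joints at [65.982, 7.471, 85.268, -0, 87.261, -4.893], TCP at [196.56, 566.895, 231.292] pointing down, gripper open.
Joint ranges: [-169.43, 169.43], [-51.17, 129.36], [1.28, 143.12], [-76.62, 256.62], [0, 156.53], [-152.29, 152.29]. Speed limits (degrees/s): [136.94, 136.94, 159.86, 180, 180, 180].

INTERFACE

Orientations are given as [roll, pitch, yaw] about the fixed x, y, z axes, in that order (R = Rz(yaw) Ry(pitch) Rx(roll)).
In Python, from bench import sense, snapshot, hand_in, grip_depth gives the robot as it stands. The module is installed in compiled form; this text tells all that it offers.
- The arm moves only by the tool apply_moves, never from a script. Its argument "series" is text: rows parted by semicolons, each of 5 numbers parted by spaces: the shift along the tool's x, y, z each as a share of 0.3 m, from -1 to 1, then the turn about the tool's z as a share of 2 rad, from -1 to 1, then the gripper's target within -1 to 1 (shut at 1, half-way at 0, fully open at -1). In form: tx ty tz twist gripper; .... A call has 1 to 5 rows; each row shifts and turns the commanded pose from where the row before left it, along the tool's axes as they then stand; what a row does not reach is not made up. A row lasts 1/12 s, in which the tool goes at most 41.7 mm and 7.16 degrees, less where a joint would pass 70% of its speed; a pose out of reach is approached as far as the arm can. A call with a number of a shift or a turn outside -1 to 1 is refused whole. A call with a gripper value outside its range is refused whole. The fingers move at their own pace and stop on an object; "squeeze" is the grip in N (left out, the last holds). Time passes only in rows, so rows that do not move let the fingers close. It gives the time, the measured TCP pose, the force, the opening and the grip force at its end, in the units of the state.
- sense(): the state, without advancing time (a new reading comes with each control period).
- snapshot(name): name is "scene" or "side" or "wrist"; returns a dict with "frame" (420x560x3 uint8, blue, green, red), "depth" (420x560 float32, mm along the optical axis (not along the pixel's ray), 0 where there is no reading), "intrinsics" (3x3 intrinsics, pixels), "extrinsics" (4x4, takes a point from camera to world coordinates); the wrist camera has in their place "tool_from_camera" (4x4, takes a point from camera to tool coordinates, whose origin is the TCP and whose axes are the flange's). Camera axes: x right, y down, z forward; pixel columns grow to the right and rows downward; lengths in mm; the calibration is good to about 2 mm. A picture is of the moment at which its call begins: read the wrist's pose just before it.
- hand_in(): hands the job in; it is judged then, once.
The state is a dict: "time": time; "joint_pos": joint angles; "qd": joint speeds; "joint_efforts": joint torques, N m; "tool_pos": TCP position; "tcp_rot": TCP orientation; "ft_force": force on the tool from outside, world axes, zero at the start; "wrist_torque": the same for the moment, N m; "finger_gap": finger opening in mm; "grip_force": force on a finger pad.
Only numpy, scipy, OpenCV 4.12 (cv2) and the standard library are available. Lean on these libraries where they do the work, as an engineer would, in place of code of your own. Each camera call takes 0.05 s, during which the arm holds its last target. There are 200 camera calls.

## Working session

There is one attempt and no reset: what is moved stays moved. The work goes in short steps, Python scripts to look and compute and a tool call to move; the robot and the scene stay as the last step left them, time stands still between calls to the robot, and variables do not carry over. Pictures are saved under pics/ and viewed, at most 10 in all, crops included, and the job is handed in when it is done.

Besides the shell and the picture viewer there is one more tool, called after ">>>" in YAML: its name, and indented under it one key for each argument. apply_moves: Moves the arm, as the interface text tells. Its arguments: {"type":"object","properties":{"series":{"type":"string"},"squeeze":{"type":"number"}},"required":["series"]}

```bash
mkdir -p pics; cat > h.py <<'E'
import numpy as np, cv2, pickle
from bench import sense, snapshot, hand_in, grip_depth
from scipy.spatial.transform import Rotation as R
def snap(n):
    s=sense(); d=snapshot(n)
    if n=="wrist":
        T=np.eye(4); T[:3,:3]=R.from_euler('xyz',s['tcp_rot'],degrees=True).as_matrix(); T[:3,3]=s['tool_pos']
        d['extrinsics']=T@d['tool_from_camera']
    K=d['intrinsics']; z=d['depth']; v,u=np.mgrid[:z.shape[0],:z.shape[1]]
    P=np.stack([(u-K[0,2])/K[0,0]*z,(v-K[1,2])/K[1,1]*z,z,np.ones_like(z)],-1)
    d['xyz']=(P@np.asarray(d['extrinsics']).T)[...,:3]
    return d
E
python3 - <<'E'
from h import *
print(sense(),grip_depth)
for n in("scene","side"):
    d=snap(n); cv2.imwrite(f'pics/{n}0.png',d['frame']); pickle.dump(d,open(n+'.pkl','wb'))
E
```

```text
{'time': 0.0, 'joint_pos': array([ 6.59820417e+01,  7.51586703e+00,  8.53314614e+01,  6.76204237e-04,
        8.72610066e+01, -4.89242603e+00]), 'qd': array([-0.00524958, -0.03933   , -0.04153742,  0.01182868,  0.03322478,
       -0.01890167]), 'joint_efforts': array([ 3.59368838e-03, -5.69393277e+01, -5.00562751e+01,  4.70599225e-04,
        1.42711157e-02,  1.60716189e-05]), 'tool_pos': array([196.32175254, 566.37618448, 230.21560698]), 'tcp_rot': array([-1.79892117e+02, -9.91228017e-03,  1.60874425e+02]), 'ft_force': array([0.53454976, 0.01867899, 0.48480728]), 'wrist_torque': array([ 0.01299731, -0.01334747, -0.00513894]), 'grip_force': 0.0, 'finger_gap': 85.84885572393152} 18.700000000000003
```

View pics/scene0.png

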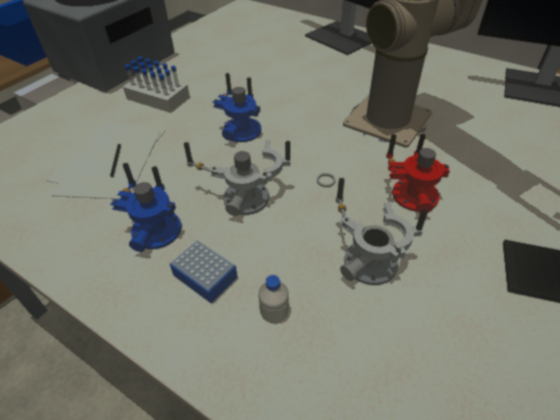

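View pics/side0.png

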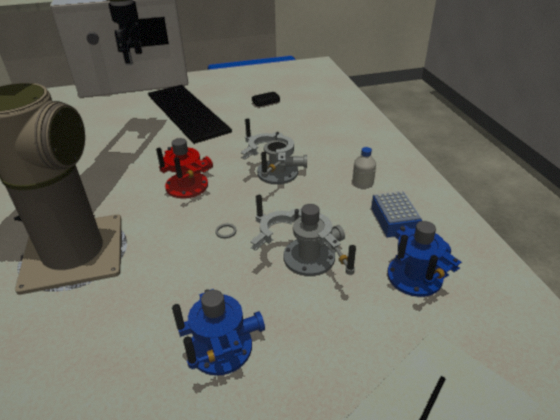

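Scene view: the candidates are the grey fitting with a gauge at (245,180), the grey one with an open mouth at (375,240), blue ones at (240,115) and (150,215), and a red one at (418,175). The grey one with the gauge head at (243,160) fits. Its jaw post is near (288,150) beside the half-ring, and its latch post near (188,153) beside the brass pivot. In the side view it is at (310,240), with the jaw post at (259,206) and the latch post at (351,260).

```bash
python3 - <<'E'
from h import *
import pickle
crops=[]
for n,box,pts in(("scene",(170,120,310,225),dict(g=(243,160),jaw=(288,150),lat=(188,153),bare=(375,240))),("side",(235,180,375,285),dict(g=(310,215),jaw=(259,206),lat=(351,260),bare=(278,150)))):
    d=pickle.load(open(n+'.pkl','rb')); X=d['xyz']; f=d['frame'].astype(int)
    print(n,'cam',np.round(np.asarray(d['extrinsics'])[:3,3]))
    for k,(u,v) in pts.items():
        w=20 if k!='bare' else 60
        Y=X[v-w:v+w,u-w:u+w].reshape(-1,3); c=f[v-w:v+w,u-w:u+w].reshape(-1,3)
        dep=d['depth'][v-w:v+w,u-w:u+w].reshape(-1)
        m=(dep>0)&(Y[:,2]>105)&(Y[:,2]<160)
        if k in('jaw','lat'): m&=(c.max(1)<60)
        if m.any():
            print(k,m.sum(),'med',np.round(np.median(Y[m],0)),'min',np.round(Y[m].min(0)),'max',np.round(Y[m].max(0)))
    x0,y0,x1,y1=box
    crops.append(cv2.resize(d['frame'][y0:y1,x0:x1],(560,420)[:2],interpolation=cv2.INTER_CUBIC)[:, :])
im=np.hstack([cv2.resize(c,(400,300)) for c in crops]); cv2.imwrite('pics/crop1.png',im)
E
```

```text
scene cam [1131.  350.  781.]
g 306 med [ 542. -159.  140.] min [ 513. -185.  105.] max [ 555. -145.  147.]
jaw 59 med [442. -96. 131.] min [ 435. -102.  106.] max [445. -92. 150.]
lat 53 med [ 578. -302.  132.] min [ 573. -310.  106.] max [ 581. -298.  151.]
bare 225 med [488. 258. 131.] min [476.  69. 105.] max [563. 269. 152.]
side cam [ 295. -899.  747.]
g 373 med [ 529. -181.  140.] min [ 512. -190.  105.] max [ 551. -114.  148.]
jaw 89 med [ 435. -106.  131.] min [ 430. -111.  106.] max [441. -97. 152.]
lat 129 med [ 571. -314.  130.] min [ 565. -317.  105.] max [ 578. -305.  152.]
bare 347 med [482. -99. 141.] min [ 428. -175.  105.] max [551. 263. 152.]
```

View pics/crop1.png

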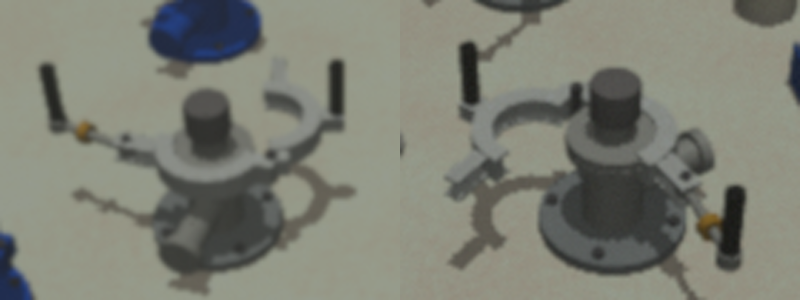

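The crop confirms the grey port with the gauge head: fixed half toward the camera, jaw open on the base side, latch swung out. Next I fit the port's yaw and both joint angles.

```bash
cat > fit.py <<'E'
from h import *
from scipy.optimize import least_squares
r=lambda a:np.array([[np.cos(a),-np.sin(a)],[np.sin(a),np.cos(a)]])
def jp(p,a): return p[:2]+r(p[2])@(np.array([0,56])+r(-a)@np.array([-62,-56]))
def lp(p,b): return p[:2]+r(p[2])@(np.array([16,-72])+r(b)@np.array([-75,0]))
E
python3 - <<'E'
from fit import *
import pickle
C=np.array([533,-167.]);J=np.array([438,-101.]);L=np.array([575,-307.])
S=[]
for y in np.arange(-3,3.2,.5):
  for a in(.8,1.5):
    q=least_squares(lambda p:np.r_[p[:2]-C,jp(p,p[3])-J,lp(p,p[4])-L],[*C,y,a,1.5],bounds=([400,-300,-7,0,0],[700,0,7,1.8,2]))
    S.append((round(q.cost,1),np.round(q.x,2)))
for s in sorted(S,key=lambda s:s[0])[:8]: print(*s)
# side tube: points at low z near port, outside radius 62
for n in("scene","side"):
    X=pickle.load(open(n+'.pkl','rb'))['xyz'].reshape(-1,3)
    D=X[:,:2]-C; rr=np.hypot(*D.T)
    for lo,hi,r0,r1 in((25,75,64,90),(78,100,55,150)):
        m=(X[:,2]>lo)&(X[:,2]<hi)&(rr>r0)&(rr<r1)
        h,e=np.histogram(np.degrees(np.arctan2(D[m,1],D[m,0])),36,(-180,180)); print(n,lo,{int(e[i]):int(h[i]) for i in range(36) if h[i]})
E
```

```text
0.2 [ 533.13 -166.56   -6.06    1.09    1.48]
0.2 [ 533.13 -166.56   -6.06    1.09    1.48]
0.2 [ 5.3313e+02 -1.6656e+02  2.3000e-01  1.0900e+00  1.4800e+00]
0.2 [ 5.3313e+02 -1.6656e+02  2.3000e-01  1.0900e+00  1.4800e+00]
0.2 [ 5.3313e+02 -1.6656e+02  2.3000e-01  1.0900e+00  1.4800e+00]
0.2 [ 5.3313e+02 -1.6656e+02  2.3000e-01  1.0900e+00  1.4800e+00]
0.2 [ 5.3313e+02 -1.6656e+02  2.3000e-01  1.0900e+00  1.4800e+00]
0.2 [ 5.3313e+02 -1.6656e+02  2.3000e-01  1.0900e+00  1.4800e+00]
scene 25 {0: 37, 10: 80, 20: 70, 120: 2}
scene 78 {-180: 59, -170: 1, -80: 67, -70: 88, -60: 69, -50: 2, 80: 2, 90: 33, 100: 40, 110: 22, 120: 69, 130: 63, 140: 84, 150: 29, 160: 50, 170: 68}
side 25 {-10: 5, 0: 87, 10: 39, 20: 9}
side 78 {-180: 211, -170: 17, -80: 122, -70: 132, -60: 23, 90: 5, 100: 5, 110: 14, 120: 59, 130: 99, 140: 104, 150: 75, 160: 30, 170: 40}
```

```bash
cat > plan.py <<'E'
from h import *
def plan(goals,mm=38.,deg=7.0,start=None):
    """goals: (x,y,z,yaw); prints rows (tx ty tz twist) in rounded shares, tool straight down"""
    s=sense(); p=np.array(s['tool_pos']) if start is None else np.array(start[:3],float)
    yaw=s['tcp_rot'][2] if start is None else start[3]; rows=[]
    for g in goals:
        dy0=(g[3]-yaw+180)%360-180 if abs(g[3]-yaw)>190 else g[3]-yaw
        n=max(1,int(np.ceil(max(np.linalg.norm(g[:3]-p)/mm,abs(dy0)/deg)-.05)))
        for k in range(n):
            M=R.from_euler('xyz',[180,0,yaw],degrees=True).as_matrix()
            t=np.round(M.T@((np.array(g[:3])-p)/(n-k))/300,3); w=np.round(-np.radians(dy0/n)/2,4)
            p=p+M@(t*300); yaw-=np.degrees(w*2); rows.append((*t,w))
    for i in range(0,len(rows),5): print('; '.join('%g %g %g %g G'%r for r in rows[i:i+5]))
    print('end',np.round(p,1),round(yaw,1))
E
python3 -c "
from plan import *
plan([(438,-101,235,-8)])"
```

```text
-0.06 -0.074 -0.001 0.0589 G; -0.068 -0.066 -0.001 0.0589 G; -0.075 -0.058 -0.001 0.0589 G; -0.081 -0.048 -0.001 0.0589 G; -0.086 -0.038 -0.001 0.0589 G
-0.09 -0.028 -0.001 0.0589 G; -0.093 -0.017 -0.001 0.0589 G; -0.094 -0.006 -0 0.0589 G; -0.095 0.005 -0.001 0.0589 G; -0.093 0.016 -0 0.0589 G
-0.091 0.027 -0.001 0.0589 G; -0.087 0.037 -0 0.0589 G; -0.082 0.047 -0.001 0.0589 G; -0.076 0.057 -0 0.0589 G; -0.069 0.065 -0.001 0.0589 G
-0.06 0.073 -0 0.0589 G; -0.052 0.079 -0.001 0.0589 G; -0.042 0.085 -0 0.0589 G; -0.031 0.089 -0.001 0.0589 G; -0.021 0.092 -0 0.0589 G
-0.01 0.094 -0.001 0.0589 G; 0.001 0.095 -0 0.0589 G; 0.013 0.094 -0.001 0.0589 G; 0.024 0.092 -0 0.0589 G; 0.034 0.089 -0.001 0.0589 G
end [ 438.  -101.1  235.1] -7.9
```

>>> apply_moves:
  series: "-0.06 -0.074 0 0.059 -1; -0.068 -0.066 0 0.059 -1; -0.075 -0.058 0 0.059 -1; -0.081 -0.048 0 0.059 -1; -0.086 -0.038 0 0.059 -1"
  squeeze: 30

```text
time: 0.52
tool_pos: [244.8, 432.0, 230.7]
tcp_rot: [-179.9, 0.0, 126.8]
ft_force: [0.7, -0.9, 0.4]
finger_gap: 85.1
grip_force: 0.0
```

>>> apply_moves:
  series: "-0.09 -0.028 0 0.059 -1; -0.093 -0.017 0 0.059 -1; -0.094 -0.006 0 0.059 -1; -0.095 0.005 0 0.059 -1; -0.093 0.016 0 0.059 -1"

```text
time: 0.93
tool_pos: [292.9, 298.7, 230.9]
tcp_rot: [-180.0, 0.0, 92.9]
ft_force: [0.9, 0.7, -0.1]
finger_gap: 85.4
grip_force: 0.0
```

>>> apply_moves:
  series: "-0.091 0.027 0 0.059 -1; -0.087 0.037 0 0.059 -1; -0.082 0.047 0 0.059 -1; -0.076 0.057 0 0.059 -1; -0.069 0.065 0 0.059 -1"

```text
time: 1.35
tool_pos: [340.7, 164.9, 231.0]
tcp_rot: [-180.0, 0.0, 59.1]
ft_force: [0.6, -0.1, -0.4]
finger_gap: 85.2
grip_force: 0.0
```

>>> apply_moves:
  series: "-0.06 0.073 0 0.059 -1; -0.052 0.079 0 0.059 -1; -0.042 0.085 0 0.059 -1; -0.031 0.089 0 0.059 -1; -0.021 0.092 0 0.059 -1"

```text
time: 1.77
tool_pos: [388.6, 31.4, 231.1]
tcp_rot: [-180.0, 0.0, 25.3]
ft_force: [-0.1, 0.4, 0.5]
finger_gap: 85.4
grip_force: 0.0
```

>>> apply_moves:
  series: "-0.01 0.094 0 0.059 -1; 0.001 0.095 0 0.059 -1; 0.013 0.094 0 0.059 -1; 0.024 0.092 0 0.059 -1; 0.034 0.089 0 0.059 -1"

```text
time: 2.18
tool_pos: [436.6, -102.7, 230.9]
tcp_rot: [-180.0, 0.0, -8.5]
ft_force: [0.2, 0.4, 0.1]
finger_gap: 85.4
grip_force: 0.0
```

```bash
python3 - <<'E'
from h import *
d=snap("wrist"); d=snap("wrist"); pickle.dump(d,open('w1.pkl','wb'))
cv2.imwrite('pics/w1.png',d['frame']); X=d['xyz'].reshape(-1,3); c=d['frame'].reshape(-1,3)
print(np.round(sense()['tool_pos'],1), np.round(np.array(d['tool_from_camera']),2).tolist())
E
```

```text
[ 436.9 -104.4  230.7] [[0.0, -0.95, -0.31, 81.47], [1.0, 0.0, -0.0, 1.58], [0.0, -0.31, 0.95, -142.6], [0.0, 0.0, 0.0, 1.0]]
```

View pics/w1.png

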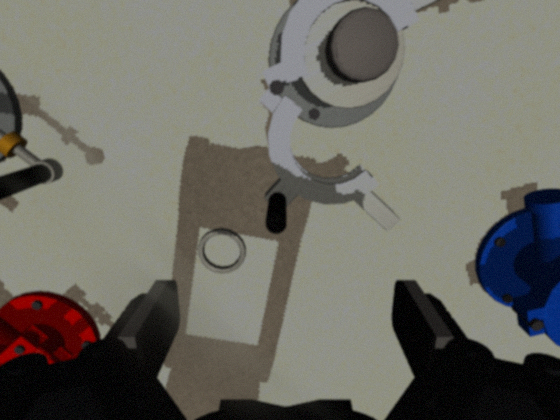

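The wrist view shows the gauge head at (363,45), the jaw ring at (320,180), and its black post at (277,212). Next I refine with depth.

```bash
python3 - <<'E'
from fit import *
d=pickle.load(open('w1.pkl','rb')); X=d['xyz']
Y=X[180:245,255:300].reshape(-1,3); m=(Y[:,2]>104)&(Y[:,2]<160)
print('post',m.sum(),np.round(np.median(Y[m],0),1),Y[m].min(0).round(1),Y[m].max(0).round(1))
t=m&(Y[:,2]>146); print('top',t.sum(),Y[t].mean(0).round(1),Y[t].min(0).round(1),Y[t].max(0).round(1))
Y=X[0:100,310:420].reshape(-1,3); t=(Y[:,2]>141)&(Y[:,2]<155); print('gauge top',t.sum(),Y[t].mean(0).round(1),Y[t].min(0).round(1),Y[t].max(0).round(1))
E
```

```text
post 690 [ 439.4 -102.9  146.6] [ 428.7 -108.9  104.1] [442.6 -95.3 152.7]
top 355 [ 436.1 -102.3  149.6] [ 428.7 -108.9  146.1] [442.2 -95.3 152.7]
gauge top 4012 [ 532.5 -168.9  144.8] [ 512.6 -188.9  141. ] [ 552.  -149.7  147.8]
```

```bash
python3 - <<'E'
from plan import *
from fit import *
plan([(436,-102.3,111,-8)])
C=np.array([532.5,-168.5]);J=np.array([436,-102.3]);L=np.array([575,-307.5])
q=least_squares(lambda p:np.r_[p[:2]-C,jp(p,p[3])-J,(lp(p,p[4])-L)/1.5],[*C,.23,1.1,1.5]); p=q.x; print(p.round(3),q.fun.round(1))
np.save('p.npy',p)
print('shut posts',jp(p,0).round(1),lp(p,0).round(1))
E
```

```text
-0.001 -0.002 0.1 -0.0013 G; -0.001 -0.002 0.1 -0.0013 G; -0.001 -0.001 0.1 -0.0013 G; -0.001 -0.002 0.099 -0.0013 G
end [ 436.1 -102.2  111. ] -8.0
[ 5.32634e+02 -1.68168e+02  2.54000e-01  1.12900e+00  1.43500e+00] [ 0.1  0.3 -0.2  0.   0.1 -0.5]
shut posts [ 472.6 -183.8] [ 493.6 -252.7]
```

>>> apply_moves:
  series: "-0.001 -0.002 0.1 0 -1; -0.001 -0.002 0.1 0 -1; -0.001 -0.002 0.1 0 -1; 0 -0.001 0.099 0 -1; 0 0 0 0 0.5"

```text
time: 2.7
tool_pos: [431.4, -96.9, 105.1]
tcp_rot: [-179.9, 0.6, -8.1]
ft_force: [-1.0, 1.2, -0.5]
finger_gap: 75.5
grip_force: 0.0
```

>>> apply_moves:
  series: "0 0 0 0 1; 0 0 0 0 1; 0 0 0 0 1; 0 0 0 0 1; 0 0 0 0 1"

```text
time: 3.12
tool_pos: [437.3, -99.5, 113.5]
tcp_rot: [180.0, -0.2, -8.1]
ft_force: [-1.6, 1.4, 10.3]
finger_gap: 13.1
grip_force: 31.1
```

```bash
python3 - <<'E'
from plan import *
from fit import *
p=np.load('p.npy'); s=sense(); print(s['tool_pos'].round(1),s['ft_force'].round(1),s['finger_gap'])
g=[]
for a in np.linspace(1.129,-.02,16)[1:]:
    g.append((*jp(p,a),113,-8+np.degrees(1.129-a)))
plan([np.array(x) for x in g],start=(*jp(p,1.129),113,-8))
E
```

```text
[437.3 -99.5 113.5] [-1.6  1.4 10.3] 13.131498937777703
0.001 0.021 0 -0.0383 G; 0.001 0.022 0 -0.0383 G; 0 0.021 0 -0.0383 G; 0.001 0.021 0 -0.0383 G; 0.001 0.022 0 -0.0383 G
0.001 0.021 0 -0.0383 G; 0.001 0.021 0 -0.0383 G; 0 0.021 0 -0.0383 G; 0.001 0.022 0 -0.0383 G; 0.001 0.021 0 -0.0383 G
0.001 0.021 0 -0.0383 G; 0.001 0.022 0 -0.0383 G; 0 0.021 0 -0.0383 G; 0.001 0.021 0 -0.0383 G; 0.001 0.022 0 -0.0383 G
end [ 474.1 -184.7  113. ] 57.8
```

>>> apply_moves:
  series: "0.001 0.021 0 -0.038 1; 0.001 0.022 0 -0.038 1; 0 0.021 0 -0.038 1; 0.001 0.021 0 -0.038 1; 0.001 0.022 0 -0.038 1"

```text
time: 3.53
tool_pos: [437.9, -131.4, 113.5]
tcp_rot: [180.0, -0.0, 13.9]
ft_force: [-5.0, 2.6, 10.9]
finger_gap: 13.1
grip_force: 29.7
```

>>> apply_moves:
  series: "0.001 0.021 0 -0.038 1; 0.001 0.021 0 -0.038 1; 0 0.021 0 -0.038 1; 0.001 0.022 0 -0.038 1; 0.001 0.021 0 -0.038 1"

```text
time: 3.95
tool_pos: [450.7, -160.7, 113.4]
tcp_rot: [179.9, 0.0, 35.6]
ft_force: [-8.8, 0.8, 12.0]
finger_gap: 13.4
grip_force: 29.8
```

>>> apply_moves:
  series: "0.001 0.021 0 -0.038 1; 0.001 0.022 0 -0.038 1; 0 0.021 0 -0.038 1; 0.001 0.021 0 -0.038 1; 0.001 0.022 0 -0.038 1"

```text
time: 4.37
tool_pos: [473.7, -183.0, 113.5]
tcp_rot: [180.0, 0.1, 57.4]
ft_force: [-22.7, 9.3, 12.2]
finger_gap: 13.4
grip_force: 31.0
```

>>> apply_moves:
  series: "0 0.01 0 0 1; 0 0 0 0 1; 0 0 0 0 1; 0 0 0 0 1"

```text
time: 4.7
tool_pos: [473.5, -182.9, 113.2]
tcp_rot: [-179.6, 0.1, 57.2]
ft_force: [-24.7, 6.5, 24.1]
finger_gap: 13.1
grip_force: 32.1
```

```bash
python3 - <<'E'
from fit import *
p=np.load('p.npy'); s=sense(); H=p[:2]+r(p[2])@[0,56]; d=s['tool_pos'][:2]-H
print(s['tool_pos'],'a=',((np.arctan2(-56,-62)+p[2]-np.arctan2(d[1],d[0])+np.pi)%(2*np.pi)-np.pi),np.hypot(*d))
E
```

```text
[ 473.53196722 -182.88324616  113.22968261] a= -0.00330791193138813 82.31439349282638
```

>>> apply_moves:
  series: "0 -0.005 0 0 -1; 0 0 0 0 -1; 0 0 0 0 -1; 0 0 0 0 -1; 0 0 -0.1 0 -1"

```text
time: 5.12
tool_pos: [471.6, -180.9, 136.0]
tcp_rot: [-179.4, 0.1, 57.2]
ft_force: [0.3, 0.4, -0.5]
finger_gap: 73.0
grip_force: 0.0
```

>>> apply_moves:
  series: "0 0 -0.12 0 -1; 0 0 -0.12 0 -1; 0 0 -0.05 0 -1; 0 0 0 0 -1"

```text
time: 5.45
tool_pos: [477.7, -183.9, 234.3]
tcp_rot: [179.5, -0.1, 57.2]
ft_force: [0.2, 0.3, 0.7]
finger_gap: 85.5
grip_force: 0.0
```

```bash
python3 - <<'E'
from plan import *
s=sense()
for n in("scene","side"):
    X=pickle.load(open(n+'.pkl','rb'))['xyz'].reshape(-1,3)
    m=(X[:,2]>100)&(X[:,2]<260)&(np.hypot(X[:,0]-560,X[:,1]+300)<220)
    h={}
    for q in X[m]: h.setdefault(tuple((q[:2]//20*20).astype(int)),[]).append(q[2])
    print(n,[(int(k[0]),int(k[1]),len(v),int(max(v))) for k,v in h.items() if len(v)>3])
plan([(575,-307,230,57)])
d=snap("scene"); cv2.imwrite('pics/s2.png',cv2.resize(d['frame'][80:290,60:340],(800,600),interpolation=cv2.INTER_CUBIC))
E
```

```text
scene [(560, -320, 81, 150), (560, -300, 17, 147), (500, -180, 8, 144), (520, -200, 8, 144), (520, -180, 43, 146), (520, -160, 80, 147), (540, -180, 89, 146), (540, -160, 89, 145), (700, -380, 118, 151), (460, -120, 5, 100), (680, -320, 69, 150), (660, -320, 17, 150), (560, -240, 6, 102), (660, -300, 6, 147), (680, -300, 24, 145), (500, -120, 9, 103), (560, -200, 5, 101), (520, -120, 9, 106), (540, -140, 4, 102), (560, -180, 4, 100), (560, -160, 4, 100), (720, -300, 47, 146), (720, -320, 4, 145), (720, -280, 87, 146), (740, -320, 8, 145), (740, -300, 86, 146), (740, -280, 157, 146), (700, -280, 7, 100), (740, -340, 6, 100), (760, -300, 5, 139), (760, -340, 6, 101), (760, -320, 9, 101), (720, -260, 4, 101), (700, -240, 5, 102), (720, -240, 10, 104), (740, -260, 8, 100), (760, -260, 4, 101)]
side [(520, -160, 20, 146), (540, -160, 6, 145), (540, -180, 32, 147), (520, -180, 61, 146), (500, -180, 62, 146), (500, -120, 9, 105), (520, -120, 5, 103), (480, -120, 4, 101), (540, -200, 37, 145), (460, -120, 11, 101), (520, -200, 155, 146), (500, -200, 25, 145), (440, -120, 4, 101), (560, -180,
[... 157 characters left out ...]
03), (700, -300, 48, 146), (700, -240, 10, 104), (720, -260, 10, 101), (420, -180, 5, 101), (720, -320, 149, 146), (740, -320, 62, 146), (560, -220, 4, 101), (700, -320, 7, 145), (540, -220, 8, 100), (660, -320, 120, 152), (680, -320, 49, 151), (760, -300, 11, 101), (680, -280, 5, 101), (560, -240, 8, 102), (760, -320, 12, 102), (560, -320, 163, 153), (760, -340, 5, 101), (740, -340, 9, 101), (720, -340, 12, 102), (700, -340, 8, 101), (700, -380, 80, 151), (700, -400, 93, 151), (680, -380, 8, 148), (760, -360, 4, 102)]
-0.034 0.099 0.003 0.0003 G; -0.034 0.099 0.003 0.0003 G; -0.034 0.099 0.003 0.0003 G; -0.033 0.099 0.003 0.0003 G; -0.033 0.099 0.002 0.0003 G
end [ 575.  -306.8  230.1] 57.0
```

View pics/s2.png

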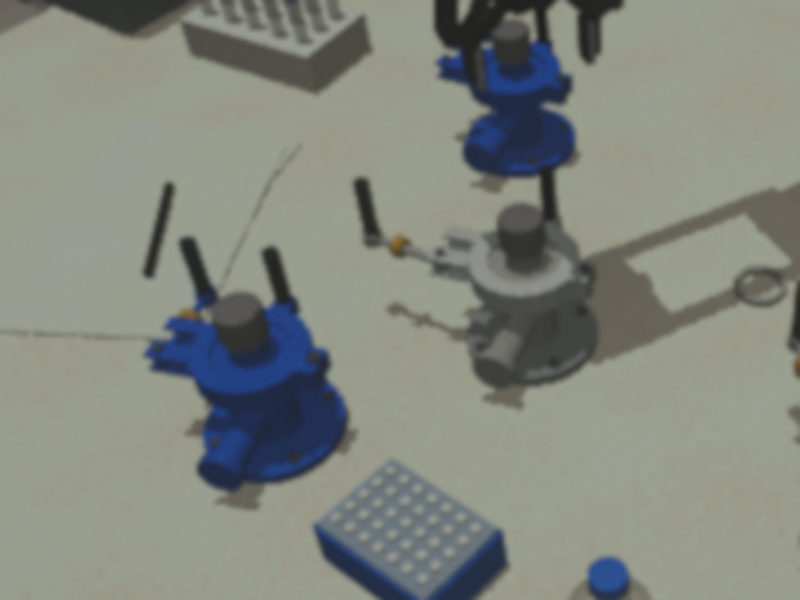

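The picture shows the jaw shut (post at (548,195) behind the gauge head) and the latch post still out at (365,210). The blue port's posts at (195,265) and (275,275) are about 95 mm from the latch post, so there is room.

>>> apply_moves:
  series: "-0.034 0.099 0.003 0 -1; -0.034 0.099 0.003 0 -1; -0.034 0.099 0.003 0 -1; -0.033 0.099 0.003 0 -1; -0.033 0.099 0.002 0 -1"

```text
time: 5.92
tool_pos: [572.6, -306.1, 221.7]
tcp_rot: [-179.8, -0.0, 57.2]
ft_force: [-0.2, -0.8, 0.0]
finger_gap: 85.3
grip_force: 0.0
```

>>> apply_moves:
  series: "0 0 0 0 -1; 0 0 0 0 -1"

```text
time: 6.08
tool_pos: [571.8, -305.9, 220.2]
tcp_rot: [-179.7, 0.0, 57.1]
ft_force: [-0.6, -0.2, -0.7]
finger_gap: 85.4
grip_force: 0.0
```

```bash
python3 - <<'E'
from plan import *
from fit import *
d=snap("wrist"); X=d['xyz'].reshape(-1,3); v=d['depth'].reshape(-1)>0
m=v&(np.hypot(X[:,0]-575,X[:,1]+307)<30)&(X[:,2]>104)&(X[:,2]<158); t=m&(X[:,2]>146)
print(m.sum(),t.sum(),X[t].mean(0).round(1),X[t].min(0).round(1),X[t].max(0).round(1))
L=(X[t].min(0)+X[t].max(0))[:2]/2
p=np.load('p.npy'); piv=p[:2]+r(p[2])@[16,-72]; e=r(-p[2])@(L-piv); b=np.arctan2(-e[1],-e[0]); print('L',L,'b',b,'rad',np.hypot(*e))
s=sense(); print(s['tool_pos'].round(1),s['tcp_rot'].round(1))
plan([(L[0],L[1],112,57)])
g=[(*lp(p,a),112,57) for a in np.linspace(b,-.02,16)[1:]]
plan([np.array(x) for x in g],start=(*lp(p,b),112,57))
E
```

```text
761 386 [ 573.1 -309.1  149.6] [ 566.2 -316.2  146. ] [ 579.5 -302.9  151.9]
L [ 572.83009816 -309.54181057] b 1.4034888244512538 rad 76.00029636857019
[ 571.7 -305.2  221.4] [-179.7   -0.    57.1]
-0.003 0.004 0.122 0.0004 G; -0.004 0.004 0.121 0.0004 G; -0.003 0.003 0.122 0.0004 G
end [ 572.8 -309.5  111.9] 57.0
-0.014 -0.019 -0 -0 G; -0.011 -0.021 -0 -0 G; -0.01 -0.022 -0 -0 G; -0.008 -0.022 -0 -0 G; -0.006 -0.023 -0 -0 G
-0.003 -0.024 -0 -0 G; -0.001 -0.023 -0 -0 G; 0.001 -0.024 -0 -0 G; 0.004 -0.023 -0 -0 G; 0.005 -0.023 -0 -0 G
0.008 -0.023 -0 -0 G; 0.01 -0.021 -0 -0 G; 0.012 -0.021 -0 -0 G; 0.013 -0.019 -0 -0 G; 0.016 -0.018 -0 -0 G
end [ 493.3 -251.3  112. ] 57.0
```

>>> apply_moves:
  series: "-0.003 0.004 0.1 0 -1; -0.004 0.004 0.1 0 -1; -0.003 0.003 0.1 0 -1; 0 0 0.06 0 -1; 0 0 0 0 0.5"

```text
time: 6.55
tool_pos: [570.0, -306.7, 110.4]
tcp_rot: [-179.5, -0.0, 57.2]
ft_force: [-1.2, 0.2, -0.7]
finger_gap: 75.6
grip_force: 0.0
```

>>> apply_moves:
  series: "0 0 0 0 1; 0 0 0 0 1; 0 0 0 0 1; 0 0 0 0 1; 0 0 0 0 1"

```text
time: 6.97
tool_pos: [574.3, -309.8, 118.3]
tcp_rot: [179.9, -0.0, 57.2]
ft_force: [-0.6, 0.3, 13.9]
finger_gap: 13.0
grip_force: 32.3
```

Gripped (gap 13 mm). Now I swing the latch home.

>>> apply_moves:
  series: "-0.014 -0.019 0 0 1; -0.011 -0.021 0 0 1; -0.01 -0.022 0 0 1; -0.008 -0.022 0 0 1; -0.006 -0.023 0 0 1"

```text
time: 7.38
tool_pos: [539.1, -308.3, 118.5]
tcp_rot: [179.6, 0.2, 57.1]
ft_force: [2.3, -13.9, 1.7]
finger_gap: 12.7
grip_force: 30.2
```

>>> apply_moves:
  series: "-0.003 -0.024 0 0 1; -0.001 -0.023 0 0 1; 0.001 -0.024 0 0 1; 0.004 -0.023 0 0 1; 0.005 -0.023 0 0 1"

```text
time: 7.8
tool_pos: [510.3, -286.6, 118.3]
tcp_rot: [179.7, 0.1, 57.1]
ft_force: [3.7, -2.7, 2.4]
finger_gap: 12.8
grip_force: 30.1
```

>>> apply_moves:
  series: "0.008 -0.023 0 0 1; 0.01 -0.021 0 0 1; 0.012 -0.021 0 0 1; 0.013 -0.019 0 0 1; 0.016 -0.018 0 0 1"

```text
time: 8.22
tool_pos: [494.4, -254.4, 118.2]
tcp_rot: [179.8, 0.1, 57.1]
ft_force: [2.2, -4.1, 4.8]
finger_gap: 13.3
grip_force: 30.5
```

>>> apply_moves:
  series: "0.006 -0.007 0 0 1; 0 0 0 0 1; 0 0 0 0 1"

```text
time: 8.47
tool_pos: [494.0, -252.8, 118.3]
tcp_rot: [179.7, 0.2, 57.1]
ft_force: [1.6, -10.1, 3.1]
finger_gap: 13.0
grip_force: 30.3
```

```bash
python3 - <<'E'
from fit import *
p=np.load('p.npy'); s=sense(); piv=p[:2]+r(p[2])@[16,-72]; e=r(-p[2])@(s['tool_pos'][:2]-piv)
print(s['tool_pos'].round(1),s['ft_force'].round(1),'b',np.arctan2(-e[1],-e[0]),np.hypot(*e))
E
```

```text
[ 494.  -252.8  118.3] [  1.6 -10.1   3.1] b 0.0024868557547637294 74.68218484845303
```

>>> apply_moves:
  series: "0 0 0 0 -1; 0 0 0 0 -1; 0 0 0 0 -1; 0 0 0 0 -1; 0 0 -0.1 0 -1"

```text
time: 8.88
tool_pos: [489.4, -247.5, 139.9]
tcp_rot: [-179.3, 0.0, 57.2]
ft_force: [-0.4, -0.0, -1.0]
finger_gap: 72.4
grip_force: 0.0
```

>>> apply_moves:
  series: "0 0 -0.12 0 -1; 0 0 -0.12 0 -1; 0 0 -0.08 0 -1; 0 0 0 0 -1; 0 0 0 0 -1"

```text
time: 9.3
tool_pos: [494.2, -250.5, 244.4]
tcp_rot: [179.8, -0.0, 57.2]
ft_force: [0.5, -0.1, -1.0]
finger_gap: 85.5
grip_force: 0.0
```

```bash
python3 - <<'E'
from fit import *
p=np.load('p.npy'); d=snap("wrist"); X=d['xyz'].reshape(-1,3); v=d['depth'].reshape(-1)>0
for n,q in(('jaw',jp(p,0)),('lat',lp(p,0))):
    t=v&(np.hypot(X[:,0]-q[0],X[:,1]-q[1])<25)&(X[:,2]>144)&(X[:,2]<158)
    print(n,'expected shut',q.round(1),'seen',t.sum(),((X[t].min(0)+X[t].max(0))/2).round(1) if t.any() else None)
s=sense(); print(s['time'],s['tool_pos'].round(1),s['ft_force'].round(1))
cv2.imwrite('pics/w3.png',d['frame'])
E
```

```text
jaw expected shut [ 472.6 -183.8] seen 390 [ 473.  -186.1  147.8]
lat expected shut [ 493.6 -252.7] seen 340 [ 494.5 -254.4  148. ]
9.35 [ 493.3 -250.   242.3] [-0.8  0.1 -0.6]
```

View pics/w3.png

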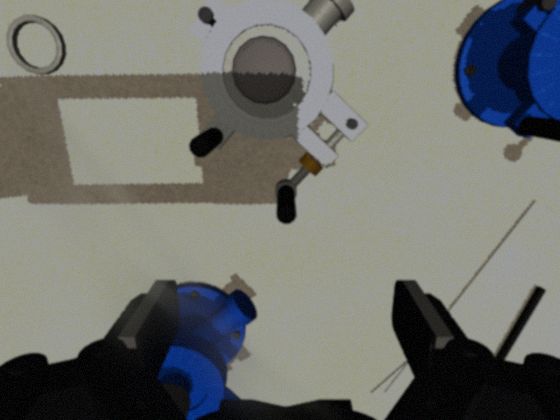

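The ring is shut all round the gauge head at (265,70). The latch rod lies in the forked ear at (320,148), and both posts, at (207,141) and (286,205), are within about 2.5 mm of their shut places. The gripper is clear.

```bash
python3 -c "
from bench import hand_in
print(hand_in())"
```

```text
the job is handed in; nothing more can be done
None
```

The gauge port's clamp is shut and the latch bolt is home in its ear, the gripper let go and is clear, the bare port was never approached, and the job was handed in at about 9.4 s (no verdict was returned).

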